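Rack the three long kiln props by sliding them into the pockets

TASK

The next kiln shelf needs three equal props: slide the three long kiln props across the board so that each drops, end down, into a pocket of its own in the rack. Their fresh kiln-wash coat flakes where they are gripped, so push them gently and low down without gripping them or lifting them off the board, let none of the props fall over, keep the three short ones standing on the board, and leave the other things where they are.

Things in the scene. Friction and masses are not known exactly. Their poses are not given: they have to be found in the camera images.
- prop_rack: fixed wooden rack; origin at table level, x across the board away from the robot, y left. Board: top at z = 78 mm, x -130 to 66 mm, y -155 to 155 mm, no rims. Beyond it a row of three pockets, 40 mm square, floors 42 mm below the board's top, at x 66 to 106 mm, with wood flush with the board between (12 mm) and beside them; then a backboard (x 106 to 121 mm), 45 mm higher than the board
- pocket0 (a point): centre of the mouth of the right pocket of the prop rack (seen from the robot), at the height of the board's top, at x = 86 mm, y = -52 mm in the rack's frame; the pocket is 40 mm square (near edge 20 mm nearer, backboard 20 mm farther), 42 mm deep; axes as the rack's. A prop may lean on the backboard with its foot caught on the near edge until it is pushed on a little
- pocket1 (a point): centre of the mouth of the middle pocket of the prop rack (seen from the robot), at the height of the board's top, at x = 86 mm, y = 0 mm in the rack's frame; the pocket is 40 mm square (near edge 20 mm nearer, backboard 20 mm farther), 42 mm deep; axes as the rack's. A prop may lean on the backboard with its foot caught on the near edge until it is pushed on a little
- pocket2 (a point): centre of the mouth of the left pocket of the prop rack (seen from the robot), at the height of the board's top, at x = 86 mm, y = 52 mm in the rack's frame; the pocket is 40 mm square (near edge 20 mm nearer, backboard 20 mm farther), 42 mm deep; axes as the rack's. A prop may lean on the backboard with its foot caught on the near edge until it is pushed on a little
- long_a: one of three long kiln props: buff refractory tube, 32 mm across, 72 mm long, 0.08 to 0.17 kg, standing on end in a row on the board among the short ones (all six alike but for length). Origin at the centre of its lower end, z along the tube. Friction on the board 0.48 to 0.72: it tips over if pushed higher than about 20 mm above the board
- long_b: one of three long kiln props: buff refractory tube, 32 mm across, 72 mm long, 0.08 to 0.17 kg, standing on end in a row on the board among the short ones (all six alike but for length). Origin at the centre of its lower end, z along the tube. Friction on the board 0.48 to 0.72: it tips over if pushed higher than about 20 mm above the board
- long_c: one of three long kiln props: buff refractory tube, 32 mm across, 72 mm long, 0.08 to 0.17 kg, standing on end in a row on the board among the short ones (all six alike but for length). Origin at the centre of its lower end, z along the tube. Friction on the board 0.48 to 0.72: it tips over if pushed higher than about 20 mm above the board
- short_a: one of three short kiln props: the same buff tube, 32 mm across but only 45 mm long, 0.05 to 0.1 kg, standing on end on the board, in the row among the long ones or (short_c) in the way in front of the pockets. Origin at the centre of its lower end, z along the tube. May be slid aside, but must stay standing on the board or on the wood flush with it
- short_b: one of three short kiln props: the same buff tube, 32 mm across but only 45 mm long, 0.05 to 0.1 kg, standing on end on the board, in the row among the long ones or (short_c) in the way in front of the pockets. Origin at the centre of its lower end, z along the tube. May be slid aside, but must stay standing on the board or on the wood flush with it
- short_c: one of three short kiln props: the same buff tube, 32 mm across but only 45 mm long, 0.05 to 0.1 kg, standing on end on the board, in the row among the long ones or (short_c) in the way in front of the pockets. Origin at the centre of its lower end, z along the tube. May be slid aside, but must stay standing on the board or on the wood flush with it
- tape_roll: bystander: roll of masking tape, 104 mm across, 25 mm high, lying on the table right of the robot; origin at the centre of its underside
- bowl: bystander: bisque bowl, 103 mm across, 52 mm high, on the table at the right; origin under its middle

How it is judged:
At the end, for the whole second after the job is handed in: Each of the three long props stands at the bottom of a pocket of the rack (lower end within 6 mm of the pocket floor, leaning less than 0.35 rad, at rest), and the three short props stand upright on the board (lower end within 4 mm of its top, leaning less than 0.1 rad, at rest) (z of long_a in the frame of prop_rack between 0.03 and 0.042 m and x of long_a in the frame of prop_rack between 0.072 and 0.1 m and y of long_a in the frame of prop_rack between -0.075 and 0.075 m and angle between each of long_a, long_b, long_c's own z axis and vertical below 0.35 rad and linear speed of each of long_a, long_b, long_c, short_a, short_b, short_c below 0.02 m/s and z of long_b in the frame of prop_rack between 0.03 and 0.042 m and x of long_b in the frame of prop_rack between 0.072 and 0.1 m and y of long_b in the frame of prop_rack between -0.075 and 0.075 m and z of long_c in the frame of prop_rack between 0.03 and 0.042 m and x of long_c in the frame of prop_rack between 0.072 and 0.1 m and y of long_c in the frame of prop_rack between -0.075 and 0.075 m and z of short_a in the frame of prop_rack between 0.074 and 0.082 m and angle between each of short_a, short_b, short_c's own z axis and vertical below 0.1 rad and z of short_b in the frame of prop_rack between 0.074 and 0.082 m and z of short_c in the frame of prop_rack between 0.074 and 0.082 m); the robot touches nothing.
It fails at once if a kiln prop is lifted off the board (z of any of long_a, long_b, long_c, short_a, short_b, short_c in the frame of prop_rack above 0.092 m).
It fails at once if a kiln prop is toppled (angle between any of long_a, long_b, long_c, short_a, short_b, short_c's own z axis and vertical above 1 rad).
It fails at once if a kiln prop is gripped or pressed with more than 15 N (contact force between the fingers and long_a above 15 N or contact force between the fingers and long_b above 15 N or contact force between the fingers and long_c above 15 N or contact force between the fingers and short_a above 15 N or contact force between the fingers and short_b above 15 N or contact force between the fingers and short_c above 15 N).
It fails at once if the roll of tape or the bowl beside it is moved by more than 25 mm (distance of any of tape_roll, bowl from where it was at the start of the episode above 0.025 m).
It also fails if it takes over 70 s, if anything falls off the work surface, if the arm or the gripper's body presses on something with over 40 N, if the wrist force passes 120 N, or if a joint passes its speed limit or range.

ROBOT

A 6-joint arm with a two-finger parallel gripper is mounted at the origin on a cart in front of the work surface, level with it; the furniture and walls round the work are solid. World frame = base frame: x ahead of the robot, y to its left, z up, the work surface at z = 0. Lengths are in m, angles in rad, forces in N, time in s.
With the tool pointing down it reaches from about 0.375 to 0.975 m from the base axis. Payload 3.8 kg.
Tool frame: the origin (TCP) lies midway between the tips of the shut fingers; the grasp point (between the pads) lies 19 mm behind it; x points along the fingers, y is the direction in which the jaws open and shut, and the axes are right-handed (so a half turn about x gives the same grasp; the last joint's range is limited). The gripper opens to 88 mm and grips with 3 to 60 N. Pads are 18 mm wide; open, the fingers measure 123 mm over their backs; the gripper's body (75 mm by 187 mm) begins 45 mm behind the grasp point.
Start: joints at [-1.29, 0.264, 1.604, -0, 1.274, -0.037], TCP at [0.211, -0.641, 0.239] pointing down, gripper open.
Joint ranges: [-2.63, 2.63], [-0.94, 2.18], [0.31, 2.57], [-1.31, 4.45], [0, 2.66], [-2.55, 2.55]. Speed limits (rad/s): [2.57, 2.57, 3.14, 3.14, 3.14, 3.14].

INTERFACE

Orientations are given as a rotation vector (axis times angle).
In Python, from cell import manip, inverse_kinematics, cams, order gives the robot as it stands. Calls block until the motion is done:
- manip.move_pose(position, orientation): joint-space move of the TCP to a pose.
- manip.move_linear(position, rate=0.15, rot=None): straight line of the TCP; rot=None keeps the orientation; rate is the mean speed in m/s.
- manip.set_joints(angles): joint-space move.
- manip.set_gripper(opening, force=None): finger opening in m; force is the grip in N (None keeps the last); returns when the fingers have stopped.
- manip.dwell(seconds).
- inverse_kinematics(position, orientation): joint angles nearest the present ones, or None.
- manip.state(): the state.
- cams.capture(name): name is "scene" or "side" or "wrist"; returns a dict with "image" (384x512x3 uint8, blue, green, red), "z_map" (384x512 float32, m along the optical axis (not along the pixel's ray), 0 where there is no reading), "intrinsics" (3x3 intrinsics, pixels), "k1" (the pictures are not rectified: a ray, as slopes to the right and down, at radius r is drawn at 1 + k1 r^2 times it, then the intrinsics apply), "position" and "orientation" of the camera in the world; the wrist camera has in their place "T_tool_cam" (4x4, takes a point from camera to tool coordinates, whose origin is the TCP and whose axes are the tool frame's). Camera axes: x right, y down, z forward; pixel columns grow to the right and rows downward; lengths in m; the calibration is good to about 2 mm. A picture is of the moment at which its call begins: read the wrist's pose just before it.
A pose or a line that the arm cannot do raises manip.IKError and nothing moves.
- order.close_job(): hands the job in, once; it reports no verdict.
The state is a dict: "clock": time; "joint_pos": joint angles; "joint_velocities": joint speeds; "tau": joint torques, N m; "tool_pos": TCP position; "tcp_rot": TCP orientation; "contact_force": force on the tool from outside, world axes, zero at the start; "moment": the same for the moment, N m; "gripper_width": finger opening in m.
Only numpy, scipy, OpenCV 4.12 (cv2) and the standard library are available. Lean on these libraries where they do the work, as an engineer would, in place of code of your own. Each camera call takes 0.05 s, during which the arm holds its last target.

## Working session

There is one attempt and no reset: what is moved stays moved. The work goes in short steps, each a Python script; the robot and the scene stay as the last script left them, time stands still between calls to the robot, and variables do not carry over. Pictures are saved under pics/ and viewed, and the job is handed in when it is done.

```bash
ls; mkdir -p pics
python3 - <<'E'
from cell import manip, cams
import cv2, numpy as np
s=manip.state(); print({k:np.round(v,3).tolist() for k,v in s.items()})
for n in ("scene","side","wrist"):
    c=cams.capture(n); cv2.imwrite(f"pics/0{n}.png",c["image"])
    print(n,{k:np.round(v,4).tolist() for k,v in c.items() if k not in("image","z_map")}, (c["z_map"]>0).mean())
E
```

```text
pics
{'clock': 0.0, 'joint_pos': [-1.29, 0.265, 1.605, 0.0, 1.274, -0.037], 'joint_velocities': [-0.002, -0.0, -0.001, 0.0, -0.001, 0.0], 'tau': [-0.003, -50.211, -35.687, 0.073, 0.029, -0.0], 'tool_pos': [0.211, -0.641, 0.237], 'tcp_rot': [2.05, 0.331, -2.051], 'contact_force': [0.556, 0.916, 0.657], 'moment': [0.027, -0.031, 0.092], 'gripper_width': 0.088}
scene {'intrinsics': [[373.9299, 0.0, 253.9916], [0.0, 373.9299, 193.677], [0.0, 0.0, 1.0]], 'k1': -0.1191, 'position': [0.0571, 0.8994, 0.6822], 'orientation': [-0.5826, 2.4918, -1.3952]} 0.9958699544270834
side {'intrinsics': [[364.718, 0.0, 259.6346], [0.0, 364.718, 193.9911], [0.0, 0.0, 1.0]], 'k1': -0.0682, 'position': [0.0934, -0.9622, 0.529], 'orientation': [-1.9449, 0.3494, -0.2613]} 0.9931182861328125
wrist {'intrinsics': [[300.825, 0.0, 251.3011], [0.0, 300.825, 189.7675], [0.0, 0.0, 1.0]], 'k1': 0.0256, 'T_tool_cam': [[-0.0009, -0.3216, 0.9469, -0.1475], [1.0, -0.0004, 0.0008, -0.0011], [0.0001, 0.9469, 0.3216, -0.084], [0.0, 0.0, 0.0, 1.0]]} 0.9960174560546875
```

View pics/0scene.png

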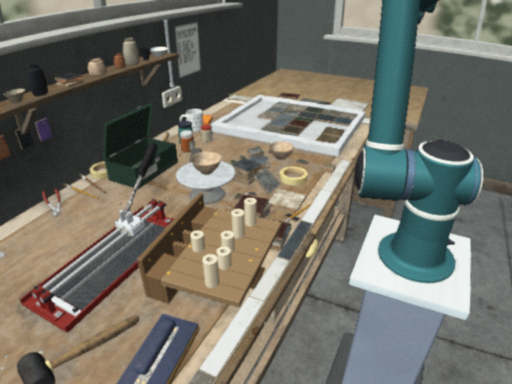

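View pics/0side.png

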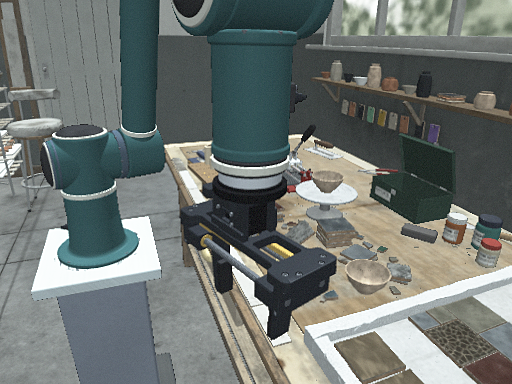

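View pics/0wrist.png

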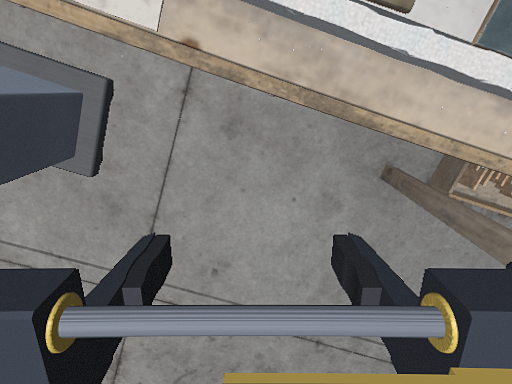

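The scene picture shows the rack at about px (135–285, 190–305): three tall props at about (250,210), (238,223) and (210,270), and three short ones at about (227,240), (224,258) and (197,240). I'll zoom in and get points from depth.

```bash
cat > h.py <<'E'
import numpy as np, cv2
from scipy.spatial.transform import Rotation as R
def pix2ray(c,uv):
    K=c["intrinsics"]; uv=np.atleast_2d(uv).astype(float)
    d=np.stack([(uv[:,0]-K[0,2])/K[0,0],(uv[:,1]-K[1,2])/K[1,1]],1)
    x=d.copy()
    for _ in range(20):
        x=d/(1+c["k1"]*(x**2).sum(1,keepdims=True))
    return np.c_[x,np.ones(len(x))]
def pose(c,st=None):
    if "position" in c: return R.from_rotvec(c["orientation"]).as_matrix(),np.array(c["position"])
    Rt=R.from_rotvec(st["tcp_rot"]).as_matrix(); T=np.array(c["T_tool_cam"])
    return Rt@T[:3,:3], Rt@T[:3,3]+np.array(st["tool_pos"])
def cloud(c,st=None):
    h,w=c["z_map"].shape; v,u=np.mgrid[:h,:w]
    r=pix2ray(c,np.c_[u.ravel(),v.ravel()])*c["z_map"].reshape(-1,1)
    Rm,p=pose(c,st); return (r@Rm.T+p).reshape(h,w,3)
def onplane(c,uv,z,st=None):
    Rm,p=pose(c,st); d=pix2ray(c,uv)@Rm.T
    return p+d*((z-p[2])/d[:,2])[:,None]
def proj(c,P,st=None):
    Rm,p=pose(c,st); q=(np.atleast_2d(P)-p)@Rm; x=q[:,:2]/q[:,2:]
    x=x*(1+c["k1"]*(x**2).sum(1,keepdims=True)); K=c["intrinsics"]
    return x*[K[0,0],K[1,1]]+[K[0,2],K[1,2]]
E
python3 - <<'E'
from cell import manip, cams
from h import *
c=cams.capture("scene"); im=c["image"]
cv2.imwrite("pics/1crop.png",cv2.resize(im[180:320,120:310],None,fx=4,fy=4,interpolation=cv2.INTER_CUBIC))
P=cloud(c)
for uv in [(250,200),(238,213),(210,257),(227,233),(224,250),(197,234),(165,255),(260,235),(190,255),(200,200),(205,161),(290,175),(280,150)]:
    print(uv,np.round(P[uv[1],uv[0]],4))
# top-down height map
m=(P[...,2]>-.02)&(P[...,2]<.3)&(P[...,0]>.25)&(P[...,0]<1.1)&(np.abs(P[...,1])<.55)
H=np.zeros((400,560),np.float32)
q=P[m]; ix=((1.05-q[:,0])*500).astype(int); iy=((.55-q[:,1])*500).astype(int)
ok=(ix>=0)&(ix<400)&(iy>=0)&(iy<560)
np.maximum.at(H,(ix[ok],iy[ok]),q[ok,2])
cv2.imwrite("pics/1top.png",cv2.applyColorMap((np.clip(H/.2,0,1)*255).astype(np.uint8),cv2.COLORMAP_JET))
E
```

```text
(250, 200) [0.444  0.1491 0.1459]
(238, 213) [0.4471 0.2108 0.1408]
(210, 257) [0.4165 0.3935 0.1474]
(227, 233) [0.4456 0.2717 0.1189]
(224, 250) [0.4214 0.3282 0.116 ]
(197, 234) [0.5122 0.3053 0.1161]
(165, 255) [0.567  0.3713 0.0774]
(260, 235) [0.3919 0.1949 0.0777]
(190, 255) [0.5105 0.3445 0.0788]
(200, 200) [0.5957 0.1656 0.1129]
(205, 161) [ 0.7204 -0.0535  0.1113]
(290, 175) [ 0.494  -0.2834 -0.0017]
(280, 150) [ 0.6003 -0.4345  0.0186]
```

View pics/1crop.png

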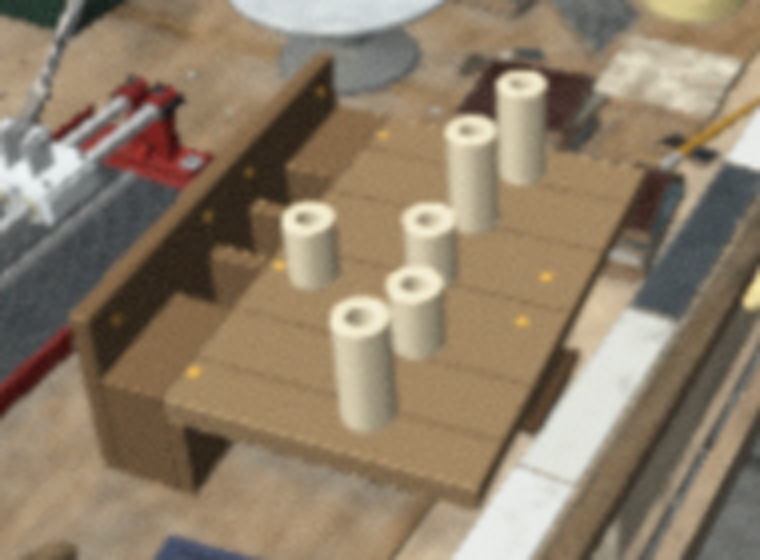

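View pics/1top.png

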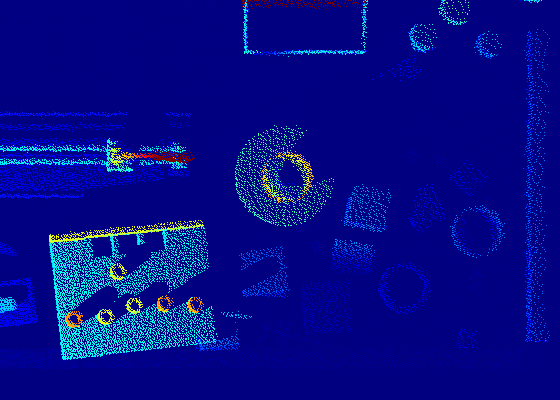

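Row measured: longs at the far left and the two at right, shorts between, short_c in front of the pockets. Before planning the push I'll check the finger shape in the side view and fit the rack pose and prop positions from the depth.

Run:
```python
from cell import manip, cams
from h import *
s=manip.state()
c=cams.capture("side"); im=c["image"]
cv2.imwrite("pics/2fing.png",cv2.resize(im[170:350,170:350],None,fx=3.3,fy=3.3,interpolation=cv2.INTER_CUBIC))
P=cloud(c); Rt=R.from_rotvec(s["tcp_rot"]).as_matrix()
q=(P[170:350,170:350].reshape(-1,3)-s["tool_pos"])@Rt  # tool coords
g=im[170:350,170:350].reshape(-1,3).max(1)
m=(q[:,0]>-.14)&(q[:,0]<.01)&(np.abs(q[:,1])<.12)&(np.abs(q[:,2])<.08)
q=q[m]
for a in np.arange(-.11,.006,.008):
    k=q[(q[:,0]>=a)&(q[:,0]<a+.008)]
    for sg in(-1,1):
        kk=k[k[:,1]*sg>0.02]
        if len(kk)>5: print(round(a,3),sg,len(kk),"y",np.round(np.percentile(kk[:,1],[3,97]),3),"z",np.round(np.percentile(kk[:,2],[3,97]),3))
c=cams.capture("scene"); P=cloud(c).reshape(-1,3)
b=P[(P[:,0]>.3)&(P[:,0]<.66)&(P[:,1]>.1)&(P[:,1]<.5)]
top=b[(b[:,2]>.072)&(b[:,2]<.084)]
print("board z",np.median(top[:,2]))
rect=cv2.minAreaRect((top[:,:2]*1000).astype(np.float32)); print(rect,cv2.boxPoints(rect))
bb=b[(b[:,2]>.118)&(b[:,2]<.128)&(b[:,0]>.55)]
print("backtop",np.median(bb[:,2]),cv2.minAreaRect((bb[:,:2]*1000).astype(np.float32)),cv2.boxPoints(cv2.minAreaRect((bb[:,:2]*1000).astype(np.float32))))
ff=b[(b[:,2]>.088)&(b[:,2]<.115)&(b[:,0]>.54)]
print("face line",cv2.fitLine((ff[:,:2]*1000).astype(np.float32),cv2.DIST_HUBER,0,.01,.01).ravel(),len(ff))
```

```text
-0.11 -1 606 y [-0.092 -0.025] z [-0.002  0.036]
-0.11 1 2429 y [0.022 0.094] z [-0.028  0.035]
-0.102 -1 154 y [-0.089 -0.022] z [0.023 0.036]
-0.102 1 758 y [0.022 0.094] z [-0.024  0.036]
-0.094 -1 310 y [-0.086 -0.036] z [0.018 0.036]
-0.094 1 576 y [0.031 0.092] z [-0.028  0.036]
-0.086 -1 310 y [-0.082 -0.022] z [0.012 0.036]
-0.086 1 511 y [0.022 0.086] z [-0.024  0.036]
-0.078 -1 186 y [-0.083 -0.039] z [0.003 0.036]
-0.078 1 528 y [0.04  0.086] z [-0.029  0.036]
-0.07 -1 72 y [-0.083 -0.051] z [-0.005  0.036]
-0.07 1 241 y [0.072 0.086] z [-0.03   0.036]
-0.062 -1 54 y [-0.06  -0.051] z [-0.009  0.014]
-0.054 -1 65 y [-0.061 -0.046] z [-0.008  0.012]
-0.046 -1 107 y [-0.06  -0.044] z [-0.001  0.012]
-0.038 -1 101 y [-0.058 -0.045] z [-0.007  0.012]
-0.038 1 76 y [0.046 0.061] z [-0.007  0.012]
-0.03 -1 112 y [-0.058 -0.045] z [-0.007  0.012]
-0.03 1 126 y [0.046 0.06 ] z [-0.008  0.012]
-0.022 -1 103 y [-0.057 -0.044] z [-0.007  0.012]
-0.022 1 120 y [0.044 0.059] z [-0.007  0.012]
-0.014 -1 97 y [-0.057 -0.044] z [-0.007  0.012]
-0.014 1 115 y [0.045 0.059] z [-0.008  0.012]
-0.006 -1 71 y [-0.054 -0.044] z [-0.007  0.012]
-0.006 1 42 y [0.044 0.058] z [-0.007  0.012]
board z 0.07773062249390716
((471.83172607421875, 282.9097900390625), (252.29547119140625, 314.46307373046875), 6.279713153839111) [[329.24255 425.39954]
 [363.63928 112.82335]
 [614.4209  140.42004]
 [580.0242  452.99622]]
backtop 0.12227783741322817 ((589.3057861328125, 295.70989990234375), (17.357234954833984, 311.9416809082031), 6.086775779724121) [[564.13776 449.88123]
 [597.2144  139.69812]
 [614.4738  141.53857]
 [581.39716 451.72168]]
face line [ 1.0344559e-01 -9.9463511e-01  5.8061011e+02  3.1647720e+02] 653
```

View pics/2fing.png

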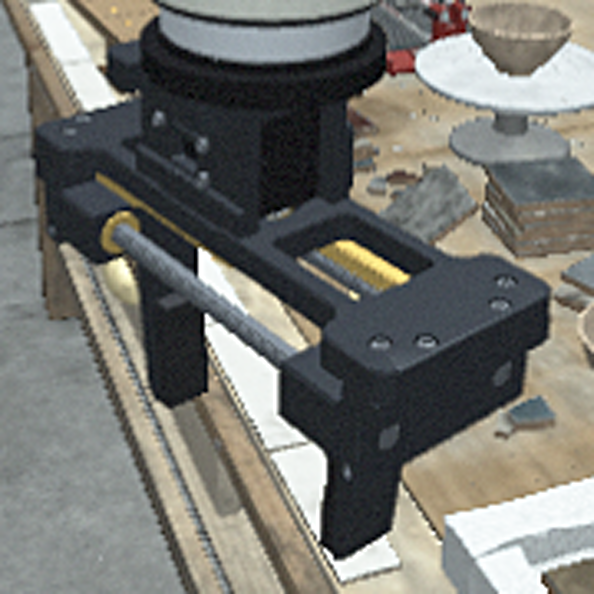

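The fingers are plain prisms about 20 mm wide, with the body starting 62 mm up. Plan: open the jaws to about 24 mm so the two tips form a notch that centres a prop, with the tips 14 mm above the board so the body clears the 72 mm props. First I'll look from above with the wrist camera.

```bash
cat >> h.py <<'E'
def toolrot(yaw,tilt=0.0):
    Xr=np.array([np.cos(yaw),np.sin(yaw),0]);Yr=np.array([-np.sin(yaw),np.cos(yaw),0]);Z=np.array([0,0,1.])
    x=-Z*np.cos(tilt)+Xr*np.sin(tilt); z=np.cross(x,Yr)
    return R.from_matrix(np.stack([x,Yr,z],1)).as_rotvec()
E
python3 - <<'E'
from cell import manip, cams, inverse_kinematics as ik
from h import *
yaw=np.radians(6.05)
print(R.from_rotvec(manip.state()["tcp_rot"]).as_matrix().round(2))
o=toolrot(yaw)
X=np.array([np.cos(yaw),np.sin(yaw)]);Y=np.array([-X[1],X[0]]);O=np.array([.476,.2833])
for rx,ry in [(-.13,.13),(-.13,-.13),(-.11,0),(.08,.05),(.08,-.05)]:
    p=np.r_[O+rx*X+ry*Y,.092]; print(rx,ry,ik(p,toolrot(yaw,np.radians(3))))
p=[.45,.28,.33]; print(ik(p,o))
manip.set_gripper(.024)
manip.move_pose([.40,-.25,.33],o)
manip.move_pose(p,o)
manip.dwell(.3)
s=manip.state(); c=cams.capture("wrist"); print(s["clock"],s["tool_pos"],s["gripper_width"])
np.save("w1.npy",dict(s=s,c=c),allow_pickle=True)
cv2.imwrite("pics/3wrist.png",c["image"])
E
```

```text
[[-0.    0.31 -0.95]
 [ 0.   -0.95 -0.31]
 [-1.   -0.   -0.  ]]
-0.13 0.13 [ 0.85044046  0.09037199  2.0999493  -0.04483725  0.91324717 -0.79921661]
-0.13 -0.13 [ 0.31650349 -0.18932726  2.36438997 -0.0138207   0.91537444 -1.35174185]
-0.11 0 [ 0.60180368 -0.03620669  2.23034447 -0.03177309  0.9016461  -1.05544547]
0.08 0.05 [ 0.5281847   0.30927763  1.83358233 -0.02636957  0.95113603 -1.13340008]
0.08 -0.05 [ 0.37435574  0.24461742  1.91740401 -0.01734821  0.92915997 -1.29200019]
[ 5.09600886e-01 -5.69597072e-02  1.78973860e+00 -4.44089210e-16
  1.40881376e+00 -1.16678786e+00]
5.5 [0.45028971 0.27948067 0.33007236] 0.023930165925613683
```

View pics/3wrist.png

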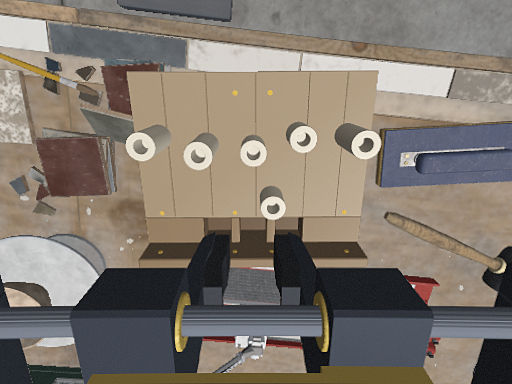

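From above: ring tops at px (147,145), (200,154), (253,152), (303,138), (365,144), and short_c at (273,207) in front of the pocket row. Board edges are clear. Now I'll measure from depth and check against the scene view.

```bash
cat >> h.py <<'E'
def props(c,st=None,zl=.078,box=None):
    """ring tops by height band: returns (kind, x,y,z,dia)"""
    P=cloud(c,st); out=[]
    Z=P[...,2]; inb=(P[...,0]>.3)&(P[...,0]<.66)&(P[...,1]>.08)&(P[...,1]<.5)
    im=c["image"].astype(int); bright=im.min(2)>120
    for kind,h in (("long",zl+.072),("short",zl+.045)):
        m=(inb&bright&(np.abs(Z-h)<.006)).astype(np.uint8)
        n,lab,stt,cen=cv2.connectedComponentsWithStats(m,connectivity=8)
        for i in range(1,n):
            if stt[i,4]<25: continue
            v,u=np.where(lab==i); hull=cv2.convexHull(np.c_[u,v].astype(np.int32)).reshape(-1,2)
            zz=np.median(Z[lab==i])
            q=onplane(c,hull,h,st)[:,:2]
            (cx,cy),r=cv2.minEnclosingCircle((q*1000).astype(np.float32))
            M=cv2.moments((q*1e3).astype(np.float32)); 
            if r<9: continue
            out.append((kind,round(M["m10"]/M["m00"],1),round(M["m01"]/M["m00"],1),round(zz*1e3,1),round(2*r,1),stt[i,4]))
    return out
def rackfit(c,st=None):
    P=cloud(c,st).reshape(-1,3); b=P[(P[:,0]>.3)&(P[:,0]<.66)&(P[:,1]>.1)&(P[:,1]<.5)]
    return b
E
python3 - <<'E'
from cell import cams
from h import *
d=np.load("w1.npy",allow_pickle=True).item(); s,c=d["s"],d["c"]
print("wrist");[print(p) for p in props(c,s)]
cs=cams.capture("scene"); print("scene");[print(p) for p in props(cs)]
P=cloud(c,s); Z=P[...,2]
m=((np.abs(Z-.078)<.006)&(P[...,0]>.3)&(P[...,0]<.66)&(P[...,1]>.08)&(P[...,1]<.5)).astype(np.uint8)
cv2.imwrite("pics/4mask.png",m*255); print("board z",np.median(Z[m>0]))
# edges of board: near edge rows, left/right edge cols via mask border
def line(pts,z=.078):
    q=onplane(c,np.array(pts,float),z,s)[:,:2]*1e3
    vx,vy,x0,y0=cv2.fitLine(q.astype(np.float32),cv2.DIST_HUBER,0,.01,.01).ravel(); return np.array([vx,vy,x0,y0])
near=[(u,np.where(m[:110,u])[0][0]-.5) for u in range(140,368,3) if m[:110,u].any()]
L=line(near); print("near edge",L,"yaw",np.degrees(np.arctan2(-L[0]*np.sign(L[1]),abs(L[1]))))
lf=[(np.where(m[v])[0][0]-.5,v) for v in range(85,235,3)]; rt=[(np.where(m[v])[0][-1]+.5,v) for v in range(85,200,3)]
for n,e in(("right",lf),("left",rt)):
    L2=line(e); print(n,L2,np.degrees(np.arctan2(L2[1]*np.sign(L2[0]),abs(L2[0]))))
E
```

```text
wrist
('long', 412.5, 401.1, np.float64(151.4), 31.6, np.int32(481))
('long', 440.2, 157.8, np.float64(151.6), 34.8, np.int32(545))
('long', 443.6, 220.0, np.float64(151.5), 32.0, np.int32(482))
('short', 417.4, 337.9, np.float64(124.4), 32.1, np.int32(429))
('short', 439.9, 281.1, np.float64(124.5), 31.8, np.int32(411))
('short', 507.1, 313.7, np.float64(124.5), 32.2, np.int32(337))
('short', 578.0, 414.6, np.float64(124.8), 72.8, np.int32(310))
scene
('long', 439.2, 161.7, np.float64(149.0), 38.0, np.int32(75))
('long', 442.2, 222.6, np.float64(149.2), 37.5, np.int32(82))
('long', 410.9, 403.1, np.float64(149.1), 37.9, np.int32(119))
('short', 438.6, 168.6, np.float64(123.1), 28.8, np.int32(35))
('short', 441.1, 231.3, np.float64(122.1), 35.4, np.int32(37))
('short', 505.2, 315.6, np.float64(122.1), 36.9, np.int32(89))
('short', 438.1, 283.7, np.float64(122.3), 38.0, np.int32(92))
('short', 415.4, 340.7, np.float64(122.0), 38.2, np.int32(106))
('short', 408.2, 413.9, np.float64(123.2), 25.9, np.int32(41))
board z 0.07962078162798242
near edge [ 1.1266431e-01 -9.9363309e-01  3.4880984e+02  2.6244342e+02] yaw 6.468924
right [9.94429469e-01 1.05404235e-01 4.80941956e+02 1.28856964e+02] 6.0504565
left [9.94429588e-01 1.05403185e-01 4.20625519e+02 4.33739105e+02] 6.050396
```

View pics/4mask.png

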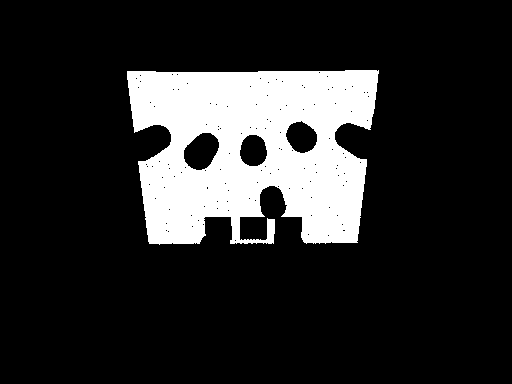

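Run:
```python
from h import *
d=np.load("w1.npy",allow_pickle=True).item(); s,c=d["s"],d["c"]
yaw=np.radians(6.05);X=np.array([np.cos(yaw),np.sin(yaw)])*1;Y=np.array([-X[1],X[0]])
xn=np.array([348.81,262.44])@X; yr=np.array([480.94,128.86])@Y; yl=np.array([420.63,433.74])@Y
print("width",yl-yr); O=(xn+130)*X+(yl+yr)/2*Y; print("O",O)
P=cloud(c,s)
# pocket corners from edges, subpixel by mask
Z=P[...,2]; m=(np.abs(Z-.078)<.006)
for v in (224,230,236):
    row=m[v,195:312]; ch=np.where(np.diff(row.astype(int))!=0)[0]+195.5
    q=onplane(c,np.c_[ch,np.full(len(ch),v)],.078,s)[:,:2]*1e3-O
    print(v,ch,"ry",(q@Y).round(1),"rx",(q@X).mean().round(1))
for u in (215,222,248,258,290):
    col=m[205:,u]; v=np.where(~col[:30])[0]; v=v[0]+204.5
    q=onplane(c,[[u,v]],.078,s)[0,:2]*1e3-O; print("near edge pocket",u,v,(q@X).round(1))
for k,x,y in [("L_left",412.5,401.1),("L_right",440.2,157.8),("L_mid",443.6,220.0),("s1",417.4,337.9),("s2",439.9,281.1),("s_c",507.1,313.7)]:
    q=np.array([x,y])-O; print(k,(q@X).round(1),(q@Y).round(1))
b=P.reshape(-1,3)
from cell import cams
cv2.imwrite("pics/5z.png",cv2.resize(c["image"][180:280,130:380],None,fx=3.2,fy=3.2,interpolation=cv2.INTER_CUBIC))
```

```text
width 309.53836067804895
O [477.24201296 284.10408941]
224 [202.5 203.5 204.5 230.5 239.5 266.5 274.5 301.5] ry [-72.4 -71.  -69.5 -31.6 -18.4  21.   32.7  72. ] rx 77.4
230 [204.5 231.5 239.5 266.5 274.5 301.5] ry [-70.  -30.3 -18.6  21.1  32.9  72.5] rx 87.1
236 [203.5 231.5 239.5 266.5 273.5 300.5] ry [-72.  -30.5 -18.7  21.3  31.6  71.6] rx 96.9
near edge pocket 215 216.5 65.4
near edge pocket 222 216.5 65.5
near edge pocket 248 216.5 65.5
near edge pocket 258 216.5 65.5
near edge pocket 290 216.5 65.5
L_left -52.1 123.2
L_right -50.1 -121.7
L_mid -40.2 -60.2
s1 -53.8 59.8
s2 -37.5 0.9
s_c 32.8 26.3
```

View pics/5z.png

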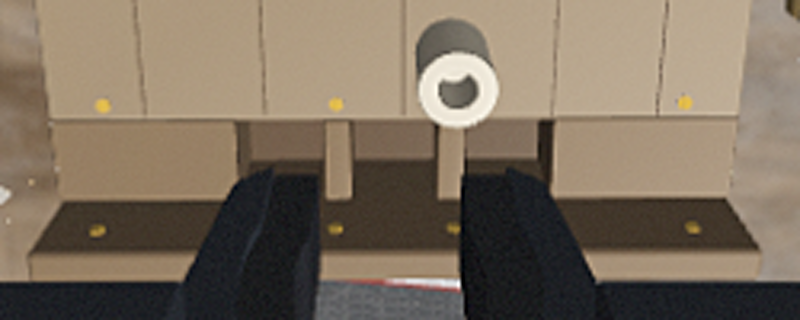

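The rack geometry checks out: width 309.5 against 310 mm, and pocket edges at -71/-31, -18.5/21 and 32.5/72. Plan:
1. Slide short_c left.
2. Push the middle long to pocket1, the right long to pocket0 and the left long to pocket2.

Checking reach along all the paths first.

```bash
cat >> h.py <<'E'
YAW=np.radians(6.05); O=np.array([.4770,.2847])
Xr=np.array([np.cos(YAW),np.sin(YAW)]); Yr=np.array([-Xr[1],Xr[0]])
GAP=.026; BACK=.0195   # TCP behind prop centre when the prop sits in the notch
def w(rx,ry,z): return np.r_[O+rx/1e3*Xr+ry/1e3*Yr,z]
def rot(a): return toolrot(YAW+np.radians(a),np.radians(3))
def tcp(rx,ry,a,z=.092,back=None):
    """TCP so that a prop seated in the notch (tool heading a deg) is at rx,ry (mm, rack)"""
    b=(BACK*1e3 if back is None else back); a=np.radians(a)
    return w(rx-b*np.cos(a),ry-b*np.sin(a),z)
def torack(p): q=np.asarray(p)[:2]-O; return np.array([q@Xr,q@Yr])*1e3
E
python3 - <<'E'
from cell import inverse_kinematics as ik
from h import *
for (x,y,a) in [(33,5,90),(33,26,90),(45,122,90),(-55,-70,30),(-40,-61,30),(-5,-52,30),(38,-2,30),(38,0,0),(88,0,0),(-65,-132,35),(-50,-122,35),(40,-52,35),(88,-52,0),(-65,132,-35),(-52,123,-35),(35,52,-35),(88,52,0)]:
    q=ik(tcp(x,y,a),rot(a)); q2=ik(tcp(x,y,a,.20),rot(a)); print(x,y,a,None if q is None else q.round(2), None if q2 is None else q2.round(2))
E
```

```text
33 5 90 None None
33 26 90 None None
45 122 90 None None
-55 -70 30 [ 0.38 -0.04  2.23  0.02  0.9  -1.83] [ 0.38 -0.16  2.12  0.01  1.13 -1.82]
-40 -61 30 [ 0.39 -0.    2.2   0.02  0.9  -1.82] [ 0.39 -0.13  2.09  0.01  1.12 -1.81]
-5 -52 30 [ 0.39  0.07  2.13  0.02  0.9  -1.82] [ 0.39 -0.05  2.03  0.01  1.12 -1.82]
38 -2 30 [ 0.45  0.17  2.01  0.01  0.91 -1.75] [ 0.45  0.06  1.91  0.01  1.12 -1.75]
38 0 0 [ 0.49  0.18  2.   -0.02  0.92 -1.17] [ 0.49  0.07  1.9  -0.02  1.12 -1.17]
88 0 0 [ 0.46  0.26  1.9  -0.02  0.93 -1.2 ] [ 0.46  0.15  1.81 -0.02  1.13 -1.21]
-65 -132 35 [ 0.24 -0.09  2.28  0.03  0.9  -2.07] [ 0.24 -0.22  2.17  0.03  1.14 -2.06]
-50 -122 35 [ 0.26 -0.05  2.25  0.03  0.9  -2.05] [ 0.26 -0.18  2.14  0.03  1.14 -2.04]
40 -52 35 [ 0.36  0.15  2.04  0.02  0.91 -1.94] [ 0.36  0.03  1.94  0.02  1.12 -1.94]
88 -52 0 [ 0.38  0.23  1.94 -0.02  0.92 -1.29] [ 0.38  0.12  1.85 -0.02  1.12 -1.29]
-65 132 -35 [ 0.82  0.19  1.99 -0.06  0.95 -0.21] [ 0.82  0.08  1.89 -0.06  1.16 -0.23]
-52 123 -35 [ 0.79  0.2   1.98 -0.06  0.95 -0.24] [ 0.79  0.09  1.88 -0.06  1.16 -0.25]
35 52 -35 [ 0.61  0.24  1.92 -0.06  0.96 -0.43] [ 0.61  0.14  1.83 -0.05  1.15 -0.44]
88 52 0 [ 0.54  0.3   1.85 -0.03  0.95 -1.12] [ 0.54  0.2   1.76 -0.02  1.14 -1.13]
```

Heading 90° is out of wrist range, so for short_c I'll use the half-turned tool, which gives the same notch.

```bash
cat >> h.py <<'E'
def rotf(a):  # half turn about tool x
    return (R.from_rotvec(rot(a))*R.from_euler('x',np.pi)).as_rotvec()
import math
def report(manip,tag=""):
    s=manip.state(); print(tag,"t",round(s["clock"],2),"rack",torack(s["tool_pos"]).round(1),"z",round(s["tool_pos"][2],4),"F",np.round(s["contact_force"],1)); return s
E
python3 - <<'E'
from cell import manip, cams, inverse_kinematics as ik
from h import *
for (x,y,z) in [(33,5,.092),(33,26,.092),(45,122,.092),(33,5,.25)]:
    print(ik(tcp(x,y,90,z),rotf(90)))
manip.set_gripper(GAP)
manip.move_pose(tcp(33,8,90,.25),rotf(90))
s=report(manip,"above")
manip.move_linear(tcp(33,8,90,.11),rate=.15)
manip.move_linear(tcp(33,8,90),rate=.05); report(manip,"down")
manip.move_linear(tcp(33,30,90),rate=.04); report(manip,"contact")
manip.move_linear(tcp(45,122,90),rate=.06); report(manip,"pushed")
manip.move_linear(tcp(45,110,90),rate=.06)
manip.move_linear(tcp(45,110,90,.20),rate=.2)
c=cams.capture("scene"); cv2.imwrite("pics/6.png",cv2.resize(c["image"][150:320,110:340],None,fx=3.4,fy=3.4))
s=report(manip)
E
```

```text
[0.41934476 0.20945045 1.96123164 0.06099402 0.95561487 0.27892597]
[0.45377541 0.22280377 1.94473916 0.06021571 0.95702497 0.31391352]
[0.59043624 0.31419476 1.82704145 0.05590926 0.97666116 0.45408956]
[0.41934476 0.06614576 1.81245234 0.0525297  1.24723768 0.29743991]
above t 7.16 rack [ 33.  -11.4] z 0.2502 F [0.9 0.2 0.1]
down t 8.75 rack [ 32.6 -11.6] z 0.0915 F [ 0.1 -0.1  0.7]
contact t 9.45 rack [32.9 10.7] z 0.092 F [-0.6  0.2  0.4]
pushed t 11.15 rack [ 45.  102.3] z 0.0921 F [ 0.1 -0.1 -0.1]
 t 12.24 rack [43.9 90. ] z 0.198 F [-0.6  0.5 -0.1]
```

View pics/6.png

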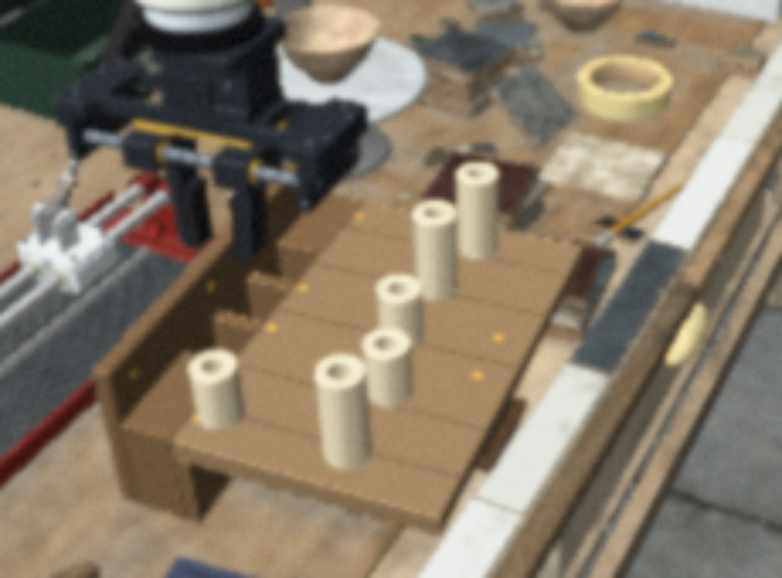

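short_c slid left and is standing at crop px (215,390). The notch push works with negligible force. Next is the middle long, to pocket1.

```bash
cat >> h.py <<'E'
def final(manip,ry,x0,x1=88,rate=.03):
    """straight push in small steps into the pocket, force watched"""
    F0=np.array(manip.state()["contact_force"]); x=x0
    while x<x1:
        x=min(x+4,x1); manip.move_linear(tcp(x,ry,0),rate=rate)
        F=np.array(manip.state()["contact_force"])-F0
        if np.linalg.norm(F)>5: print("force stop",x,F.round(1)); break
    report(manip,f"end x={x}")
E
python3 - <<'E'
from cell import manip, cams
from h import *
manip.move_pose(tcp(-58,-70,30,.22),rot(30)); report(manip,"above")
manip.move_linear(tcp(-58,-71,30,.11),rate=.2)
manip.move_linear(tcp(-58,-71,30),rate=.06); report(manip,"down")
manip.move_linear(tcp(-38,-60,30),rate=.04)
manip.move_linear(tcp(-5,-52,30),rate=.06)
manip.move_linear(tcp(36,-2,30),rate=.06); report(manip,"diag")
manip.move_linear(tcp(36,-2,30,back=32),rate=.06)
manip.move_linear(tcp(36,0,0,back=32),rate=.06,rot=rot(0)); report(manip,"aligned")
c=cams.capture("scene"); cv2.imwrite("pics/7.png",cv2.resize(c["image"][150:320,110:340],None,fx=3.4,fy=3.4))
print(props(c))
E
```

```text
above t 14.2 rack [-74.8 -79.7] z 0.2198 F [ 0.6 -0.1 -0.4]
down t 15.35 rack [-75.2 -80.8] z 0.0917 F [0.7 0.4 0.4]
diag t 18.01 rack [ 19.1 -11.8] z 0.092 F [-0.5  0.3 -1.4]
aligned t 19.04 rack [4.1 0.1] z 0.0921 F [-0.1  0.1 -0.7]
[('long', 439.2, 161.8, np.float64(149.5), 38.6, np.int32(78)), ('long', 410.3, 403.1, np.float64(148.9), 37.1, np.int32(121)), ('short', 439.4, 168.3, np.float64(123.0), 28.8, np.int32(32)), ('short', 438.9, 282.9, np.float64(122.4), 36.2, np.int32(88)), ('short', 415.8, 339.9, np.float64(122.2), 36.8, np.int32(101)), ('short', 507.7, 412.1, np.float64(121.5), 35.6, np.int32(107)), ('short', 408.8, 413.4, np.float64(123.5), 27.8, np.int32(44))]
```

View pics/7.png

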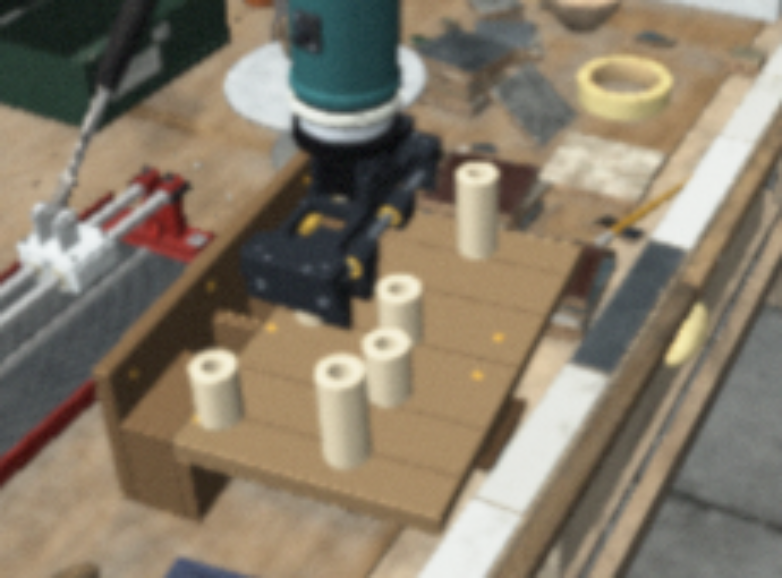

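The gripper body hides the middle long, with only its foot visible at crop px (310,320). I'll check it with the wrist camera before the last push.

Run:
```python
from cell import manip, cams
from h import *
s=manip.state(); c=cams.capture("wrist"); cv2.imwrite("pics/8.png",c["image"])
P=cloud(c,s)
```

```text
(no output)
```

View pics/8.png

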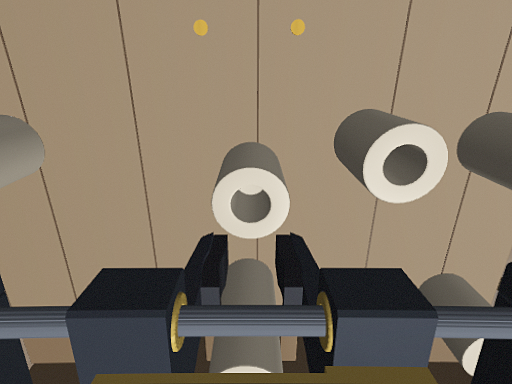

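The long stands centred between the fingers, at px column 247 against finger midline about 251. s2, at (250,200), is untouched. Pushing it in.

Run:
```python
from cell import manip, cams
from h import *
manip.move_linear(tcp(38,0.3,0),rate=.04)
manip.move_linear(tcp(58,0.3,0),rate=.06)
final(manip,0.3,58,86)
manip.move_linear(tcp(64,0.3,0),rate=.08)
s=manip.state(); c=cams.capture("wrist"); cv2.imwrite("pics/9w.png",c["image"])
c=cams.capture("scene"); cv2.imwrite("pics/9s.png",cv2.resize(c["image"][150:320,110:340],None,fx=3.4,fy=3.4))
```

```text
end x=86 t 22.12 rack [66.7  0.3] z 0.0919 F [-0.2  0.8 -1.3]
```

View pics/9w.png

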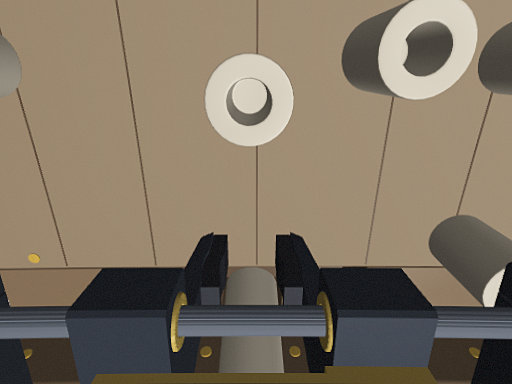

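View pics/9s.png

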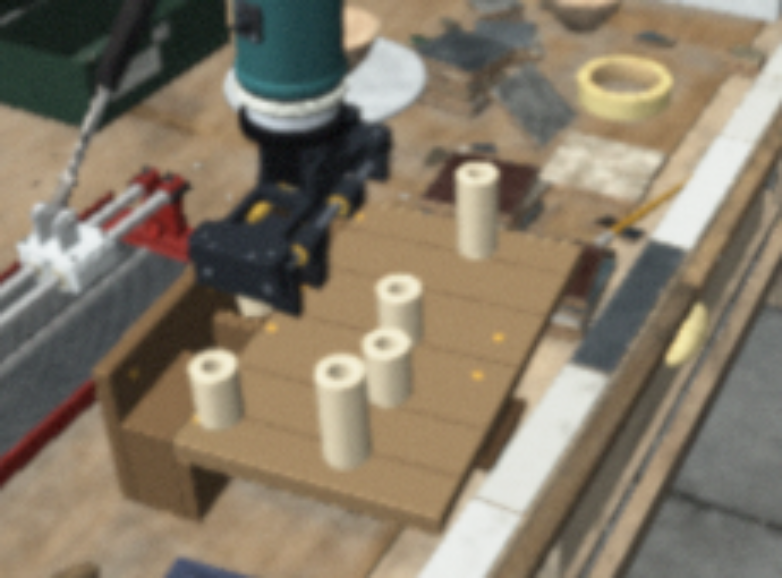

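The first prop is in the pocket1 mouth, but whether it is seated isn't visible yet. I'll back off, lift to the next start pose and look.

Run:
```python
from cell import manip, cams
from h import *
manip.move_linear(tcp(45,0.3,0),rate=.12)
manip.move_linear(tcp(35,0.3,0,.22),rate=.2)
s=manip.state(); c=cams.capture("wrist"); cv2.imwrite("pics/10w.png",c["image"])
manip.move_pose(tcp(-72,-136,35,.22),rot(35)); report(manip)
c=cams.capture("scene"); cv2.imwrite("pics/10s.png",cv2.resize(c["image"][150:320,110:340],None,fx=3.4,fy=3.4))
```

```text
t 24.66 rack [ -88.  -147.1] z 0.2193 F [0.8 0.3 0.7]
```

View pics/10w.png

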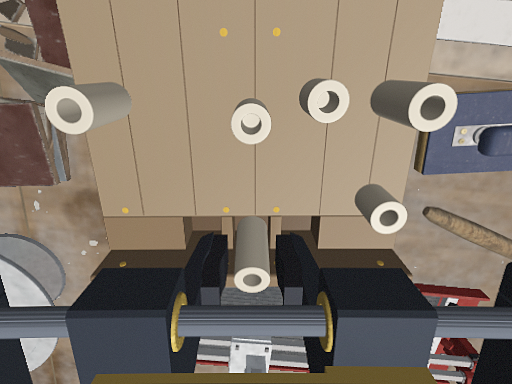

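View pics/10s.png

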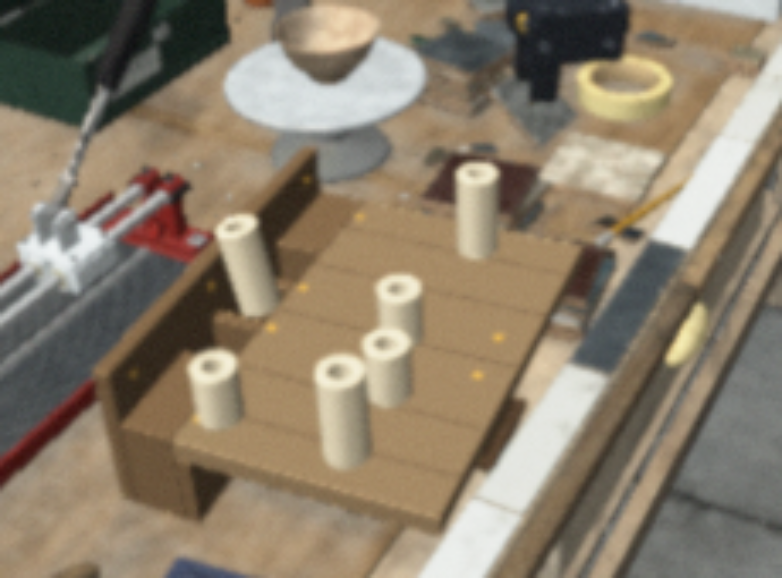

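The prop leans on the backboard with its foot caught on the near edge, as the task warned. I'll push it on with the tool tilted 20°, which puts the tips at the foot and the body higher in front.

```bash
cat >> h.py <<'E'
def rott(a,t): return toolrot(YAW+np.radians(a),np.radians(t))
def final2(manip,ry,x0,x1,z=.085,rate=.03,lim=6):
    F0=np.array(manip.state()["contact_force"]); x=x0; mx=0
    while x<x1:
        x=min(x+2,x1); manip.move_linear(tcp(x,ry,0,z),rate=rate)
        F=np.array(manip.state()["contact_force"])-F0; n=np.linalg.norm(F); mx=max(mx,n)
        if n>lim: print("force stop",x,F.round(1)); break
    report(manip,f"end x={x} maxF {mx:.1f}")
E
python3 - <<'E'
from cell import manip, cams, inverse_kinematics as ik
from h import *
ro=rott(0,20)
print(ik(tcp(55,0,0,.085),ro),ik(tcp(92,0,0,.085),ro))
manip.move_pose(tcp(50,0,0,.22),ro)
manip.move_linear(tcp(50,0,0,.10),rate=.2)
manip.move_linear(tcp(60,0,0,.085),rate=.06); report(manip,"low")
manip.move_linear(tcp(74,0,0,.085),rate=.05)
final2(manip,0,74,92)
manip.move_linear(tcp(70,0,0,.085),rate=.1)
manip.move_linear(tcp(50,0,0,.22),rate=.2)
s=manip.state(); c=cams.capture("wrist"); cv2.imwrite("pics/11w.png",c["image"])
manip.move_pose(tcp(-72,-136,35,.22),rot(35)); report(manip)
c=cams.capture("scene"); cv2.imwrite("pics/11s.png",cv2.resize(c["image"][150:320,110:340],None,fx=3.4,fy=3.4))
E
```

```text
[ 0.55676505  0.08470756  2.16631643 -0.27090398  0.59109941 -0.91691148] [ 0.52548147  0.1436856   2.09953159 -0.25241009  0.59232897 -0.96278489]
low t 26.9 rack [40.5 -0.1] z 0.0847 F [-0.1  0.2 -0.5]
end x=92 maxF 1.7 t 29.58 rack [72.3 -0.2] z 0.0848 F [-0.9 -0.1  0.1]
 t 31.82 rack [ -88.  -147.2] z 0.2192 F [-0.3  0.2 -0.7]
```

View pics/11s.png

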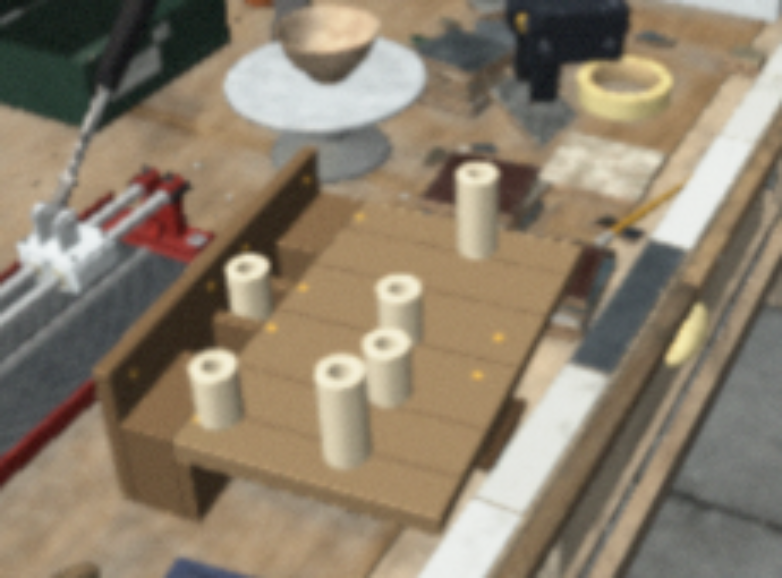

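Seated: at crop px (248,285) it is upright and stands only about 30 mm proud. Now the right long goes to pocket0, tilting for the last part.

```bash
cat >> h.py <<'E'
def deliver(manip,sx,sy,a,mx,my,py):
    """prop at sx,sy; tool already above behind it with heading a; slide to mx,my then straight into pocket at y=py"""
    ca,sa=math.cos(math.radians(a)),math.sin(math.radians(a))
    bx,by=sx-16*ca,sy-16*sa
    manip.move_linear(tcp(bx,by,a,.11),rate=.2)
    manip.move_linear(tcp(bx,by,a),rate=.06); report(manip,"down")
    manip.move_linear(tcp(sx+1*ca,sy+1*sa,a),rate=.04)
    manip.move_linear(tcp(mx,my,a),rate=.065); report(manip,"diag")
    manip.move_linear(tcp(mx,my,a,back=34),rate=.08)
    manip.move_linear(tcp(mx,py,0,.087,back=36),rate=.06,rot=rott(0,20)); report(manip,"aligned")
E
python3 - <<'E'
from cell import manip, cams, inverse_kinematics as ik
from h import *
print(ik(tcp(36,-52,0,.087,back=36),rott(0,20)),ik(tcp(92,-52,0,.085),rott(0,20)))
deliver(manip,-50,-122.3,35,36,-53,-52)
s=manip.state(); c=cams.capture("wrist"); cv2.imwrite("pics/12w.png",c["image"])
c=cams.capture("scene"); cv2.imwrite("pics/12s.png",cv2.resize(c["image"][150:320,110:340],None,fx=3.4,fy=3.4))
E
```

```text
[ 0.48356668 -0.02389153  2.27420933 -0.23328395  0.57757051 -1.0171762 ] [ 0.42946228  0.10557938  2.14313586 -0.20308851  0.5700142  -1.09356786]
down t 33.02 rack [ -79.4 -142.7] z 0.0917 F [0.  0.1 0. ]
diag t 35.43 rack [ 19.9 -64.3] z 0.092 F [-0.8  0.2 -0.6]
aligned t 36.95 rack [  0.3 -51.8] z 0.0873 F [-0.  -0.1 -0.8]
```

View pics/12w.png

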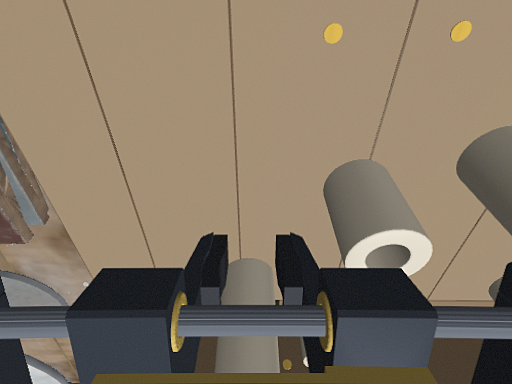

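View pics/12s.png

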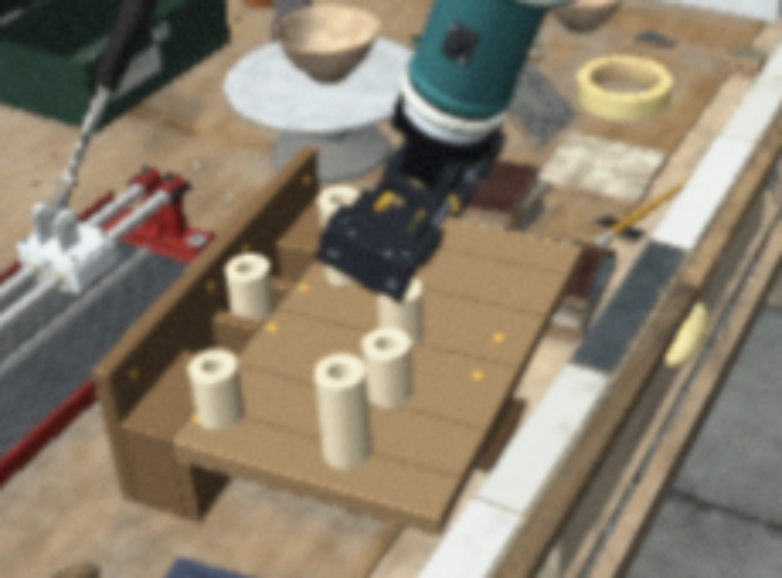

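It is centred between the fingers (col 247) and upright. Pushing into pocket0, then moving to the left long.

Run:
```python
from cell import manip, cams
from h import *
manip.move_linear(tcp(38,-52,0,.087),rate=.05)
manip.move_linear(tcp(62,-52,0,.086),rate=.06)
final2(manip,-52,62,92,rate=.035)
manip.move_linear(tcp(70,-52,0,.086),rate=.1)
manip.move_linear(tcp(50,-52,0,.22),rate=.25)
manip.move_pose(tcp(-66,134,-35,.22),rot(-35)); report(manip)
s=manip.state()
c=cams.capture("scene"); cv2.imwrite("pics/13s.png",cv2.resize(c["image"][150:320,110:340],None,fx=3.4,fy=3.4))
```

```text
end x=92 maxF 3.0 t 41.87 rack [ 72.7 -52. ] z 0.0851 F [-0.1 -0.2  0. ]
 t 43.83 rack [-82.4 144.2] z 0.2178 F [0.  0.5 0.4]
```

View pics/13s.png

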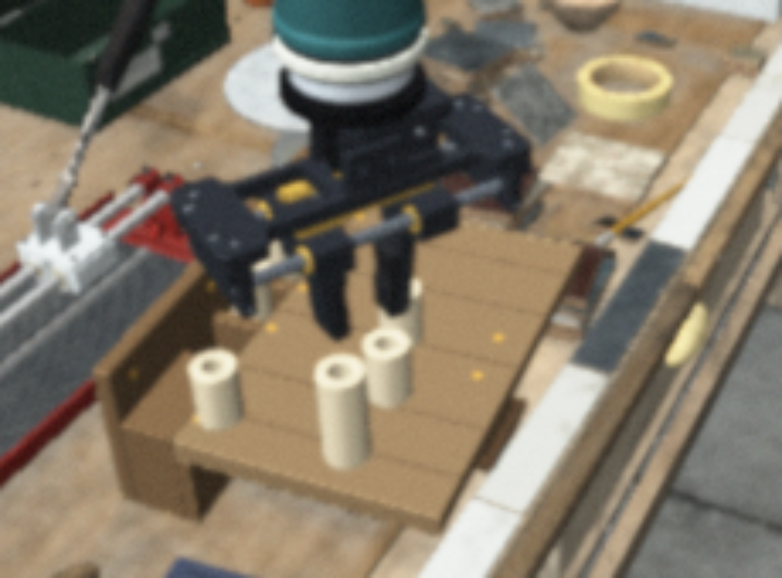

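The arm hides pocket0 in the scene view, so I'll check with the side and wrist cameras. The left long is at crop px (342,410), untouched.

Run:
```python
from cell import manip, cams
from h import *
s=manip.state(); a=cams.capture("wrist")["image"]; b=cams.capture("side")["image"]
cv2.imwrite("pics/14.png",np.vstack([cv2.resize(a,(400,300)),cv2.resize(b,(400,300))]))
```

```text
(no output)
```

View pics/14.png

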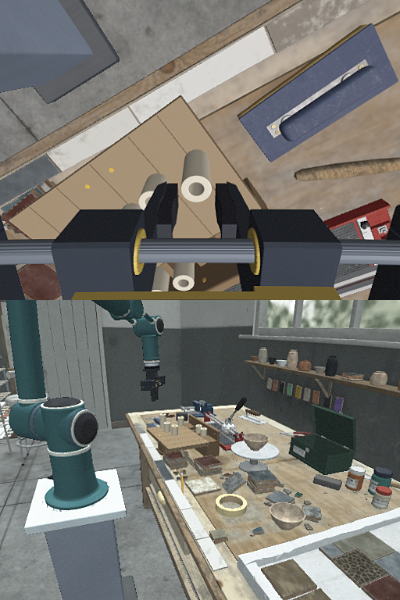

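In the wrist view the left long lies on the finger midline. The side view is too far away to judge pocket0, so I'll check it once the arm is clear. Continuing with the left long, using a waypoint that keeps the fingers clear of both nearby shorts.

Run:
```python
from cell import manip, cams
from h import *
a=-35; ca,sa=math.cos(math.radians(a)),math.sin(math.radians(a)); sx,sy=-52,122.5
bx,by=sx-15*ca,sy-15*sa
manip.move_linear(tcp(bx,by,a,.11),rate=.2)
manip.move_linear(tcp(bx,by,a),rate=.06)
manip.move_linear(tcp(sx+1,sy-1,a),rate=.045)
manip.move_linear(tcp(-15,105,a),rate=.065)
manip.move_linear(tcp(36,53,a),rate=.065); report(manip,"diag")
manip.move_linear(tcp(36,53,a,back=34),rate=.08)
manip.move_linear(tcp(36,52,0,.087,back=34),rate=.07,rot=rott(0,20)); report(manip,"aligned")
s=manip.state(); c=cams.capture("wrist"); cv2.imwrite("pics/15w.png",c["image"])
c=cams.capture("scene"); cv2.imwrite("pics/15s.png",cv2.resize(c["image"][150:320,110:340],None,fx=3.4,fy=3.4))
```

```text
diag t 47.67 rack [19.9 64.3] z 0.092 F [-0.3 -0.1 -0.2]
aligned t 48.83 rack [ 2.6 52.4] z 0.0876 F [ 0.1  0.1 -0.3]
```

View pics/15w.png

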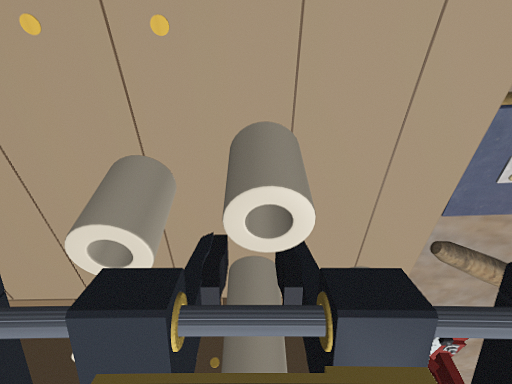

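View pics/15s.png

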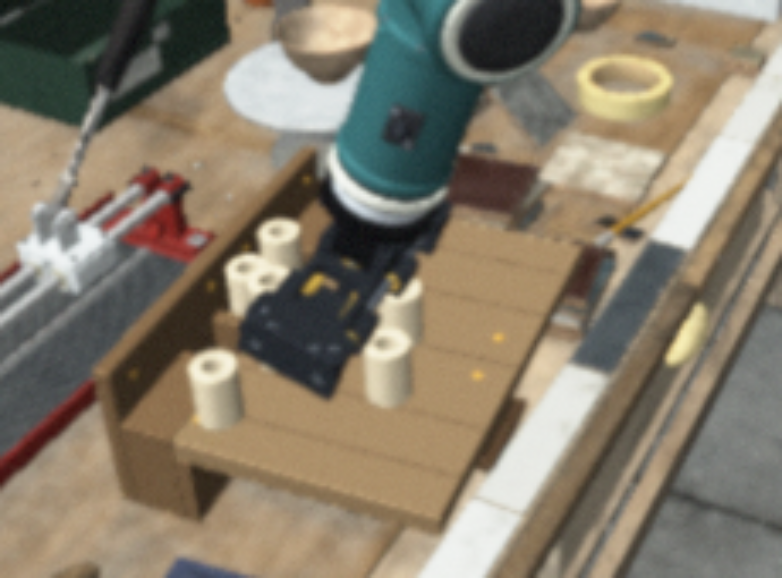

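pocket0's prop is seated, at crop px (280,240), at the same level as pocket1's (248,280). The left long stands centred at col 253. Last push.

Run:
```python
from cell import manip, cams
from h import *
manip.move_linear(tcp(38,52.2,0,.087),rate=.05)
manip.move_linear(tcp(62,52.2,0,.086),rate=.06)
final2(manip,52.2,62,92,rate=.035)
manip.move_linear(tcp(70,52.2,0,.086),rate=.1)
manip.move_linear(tcp(50,50,0,.24),rate=.25)
manip.move_pose([.42,.0,.30],rot(0)); report(manip)
s=manip.state()
c=cams.capture("scene"); cv2.imwrite("pics/16s.png",cv2.resize(c["image"][150:320,110:340],None,fx=3.4,fy=3.4))
for p in props(c,zl=.078): print(p[0],torack(np.array(p[1:3])/1e3).round(1),p[3:])
P=cloud(c); im=c["image"].min(2)>120
```

```text
end x=92 maxF 2.1 t 53.71 rack [72.5 52.1] z 0.0849 F [-0.4 -0.2 -1.1]
 t 56.17 rack [ -86.7 -276.7] z 0.2991 F [-0.3 -0.5 -0.9]
short [-38.1   2. ] (np.float64(122.4), 35.2, np.int32(85))
short [-55.2  61.6] (np.float64(122.1), 38.2, np.int32(101))
short [ 43.9 124. ] (np.float64(121.9), 37.4, np.int32(105))
```

View pics/16s.png

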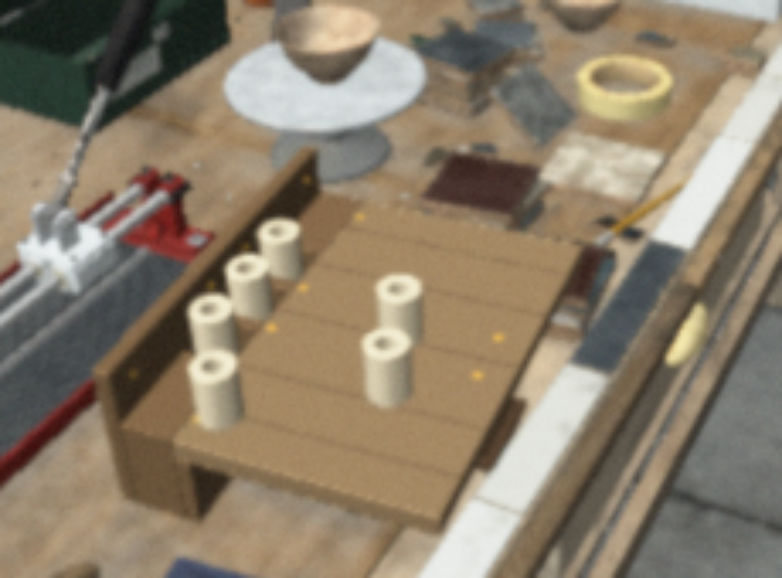

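All three props look seated. One quick check of their top heights (expected z = 36 + 72 = 108 mm), then I'll hand in.

Run:
```python
from cell import manip, cams, order
from h import *
c=cams.capture("scene")
for p in props(c,zl=.036): 
    if p[0]=="long": print(p[0],torack(np.array(p[1:3])/1e3).round(1),p[3:])
s=manip.state(); print(s["clock"],np.abs(s["joint_velocities"]).max())
order.close_job()
```

```text
long [ 88.7 -48.4] (np.float64(107.2), 38.4, np.int32(75))
long [88.7  2. ] (np.float64(107.3), 37.6, np.int32(85))
long [88.5 55.2] (np.float64(106.9), 37.2, np.int32(89))
long [-39.7  12.6] (np.float64(108.4), 25.7, np.int32(36))
long [-54.5  70.8] (np.float64(108.3), 30.5, np.int32(41))
long [ 42.6 133.2] (np.float64(108.0), 24.4, np.int32(34))
56.2667 0.00473376147751056
the job is handed in; nothing more can be done
```

I handed the job in at 56.3 s of the 70 s allowed, with all three long props seated in their own pockets and the arm clear of everything. The program gave no verdict.

**What I did:** I opened the jaws to 26 mm so the two fingertips formed a notch, and pushed the props 7–14 mm above the board. I first slid short_c left out of the way, then pushed the middle long prop to pocket1, the right one to pocket0 and the left one to pocket2. The middle prop first caught on the near edge and leaned on the backboard; a lower push with the tool tilted 20° dropped it in. I used that tilted push from the start for the other two. Force readings between push steps peaked at about 3 N.

**Last checks (scene camera):**
- **Long props:** their tops are at z 107.2, 107.3 and 106.9 mm, against 108 mm expected when seated. They are at rack x of about 88.6 mm and y of -48, 2 and 55 mm, and look upright.
- **Short props:** all three stand on the board with tops at about 122 mm, against 123 mm expected. The two in the row stayed within about 2 mm, and short_c is at about (44, 124) mm in the rack frame.
- **Other things:** the tape roll looks unmoved by eye. I did not measure the tape roll or the bowl, or look at the bowl separately, but the arm never worked near them.

**Disagreements:** the scene camera reads the props' y about 2–4 mm too far left, and its ring diameters 37–38 mm instead of 32 mm (blurred edges). The last check also listed three extra "long" tops at the short props' positions; these are just their side walls at the same height.

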